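Load the slide dryer and start the air

TASK

Get the slide dryer ready and start it: turn the air valve fully shut, move every spent desiccant cartridge from the dryer's bed into the steel bin tray, then slide each tray of slides sideways off the top of its stack onto the bed, keeping it level and never lifting it, with the stacked boxes underneath left where they are. When all the trays lie flat and fully on the bed under where the hood comes down, lower the hood gently until it is fully closed, and only then turn the air valve fully open again. Leave the other things on the bench alone.

Things in the scene. Friction and masses are not known exactly. Their poses are not given: they have to be found in the camera images.
- bed (a point): centre of the flat top of the slide dryer's bed, a fixed white base 310 mm wide (bed y) and 40 mm high; its frame is the dryer's: +x to the hood's hinge at the back, z up. The clear bed runs x from -68 to +60 mm and y from -155 to +155 mm; behind it (x 60 to 100 mm) a steel air manifold 22 mm high acts as a fence. The other edges have no rim. Under the closed hood there is room for things up to 26 mm high within x -66..+60 mm, |y| below 152 mm
- hood (a joint): clear plastic hood on a hinge along the back of the dryer: 0 = fully closed, flat on the bed's edges; about 1.4 to 1.65 = standing open (limit 1.75). A stiff friction hinge (0.45 N m, hood 350 g): it stays at any angle and must be pushed all the way down
- hood_hinge (a point): point on the hood's hinge line, mid-width, 110 mm behind the bed centre (bed +x) and 42 mm above the bench. The closed hood reaches 178 mm forward of it, 312 mm wide, its outer (top) face 32 mm above it, with 28 mm deep walls at the front and both sides. Angles as hood: an open hood stands up with its outer face to the back
- hood_lip (a point): middle of the grey grip lip on the hood's free front edge, on the outer face: 186 mm from the hinge line forwards and 32 mm out. The lip is 100 mm wide, sticks out 17 mm past the hood's front wall and is 6 mm thick
- lever (a joint): quarter-turn air valve lever on a vertical axis: 0 = shut, the lever points along the valve's -x; 1.571 = fully open, it points along the valve's +y (turns clockwise seen from above as it opens). Stops at both ends, friction 0.12 N m, stays where it is left
- valve_axis (a point): point on the lever's turning axis at the lever's mid-height, 73 mm above the bench, with the axes of the valve body. The body is a brass block 50 x 50 x 50 mm fixed on the bench; the lever is a level black bar 14 x 14 mm in section that reaches 85 mm from the axis (10 mm beyond it on the other side)
- lever_end (a point): end of the valve lever, 85 mm from the axis, at mid-height
- bin: steel tray for spent cartridges, fixed on the bench, open on top, outside 90 (x) x 170 (y) x 30 mm high, walls 4 mm, floor about 4 mm; origin at the centre of its underside
- left_tray_c (a point): centre of the open white tray with glass slides lying on top of the left (+y of the dryer's frame) stack, a flat square 84 x 84 x 14 mm, about 110 g, z up; may be absent. It starts with its underside 2 mm above the bed's level; 6 mm of gap between the stack and the bed. Too wide for most grippers: it is pushed on its side face
- right_tray_c (a point): centre of the open white tray with glass slides lying on top of the right (-y of the dryer's frame) stack, a flat square 84 x 84 x 14 mm, about 110 g, z up; may be absent. It starts with its underside 2 mm above the bed's level; 6 mm of gap between the stack and the bed. Too wide for most grippers: it is pushed on its side face
- front_tray_c (a point): centre of the open white tray with glass slides lying on top of the front (-x of the dryer's frame) stack, a flat square 84 x 84 x 14 mm, about 110 g, z up; may be absent. It starts with its underside 2 mm above the bed's level; 6 mm of gap between the stack and the bed. Too wide for most grippers: it is pushed on its side face
- left_up_c (a point): centre of the upper grey closed slide box of the left (+y of the dryer's frame) stack, 84 x 84 x 21 mm, 280 g, loose; its top is 42 mm above the bench
- left_low_c (a point): centre of the lower grey slide box of that stack, the same size, loose on the bench
- right_up_c (a point): centre of the upper grey closed slide box of the right (-y of the dryer's frame) stack, 84 x 84 x 21 mm, 280 g, loose; its top is 42 mm above the bench
- right_low_c (a point): centre of the lower grey slide box of that stack, the same size, loose on the bench
- front_up_c (a point): centre of the upper grey closed slide box of the front (-x of the dryer's frame) stack, 84 x 84 x 21 mm, 280 g, loose; its top is 42 mm above the bench
- front_low_c (a point): centre of the lower grey slide box of that stack, the same size, loose on the bench
- cart1_c (a point): centre of a spent desiccant cartridge, a ribbed white box 50 x 50 x 60 mm high (z its long axis), about 120 g, standing on the bed at the start; may be absent
- cart2_c (a point): centre of a spent desiccant cartridge, a ribbed white box 50 x 50 x 60 mm high (z its long axis), about 120 g, standing on the bed at the start; may be absent
- tipbox: bystander: white pipette tip box 85 x 120 x 77 mm, loose; origin under its centre
- washbottle: bystander: white bottle 64 mm across, 150 mm high, loose; origin under its centre
- tuberack: bystander: purple tube rack 80 x 200 x 40 mm, loose; origin under its centre
Things that resemble listed ones, but are neither listed nor needed, are in the scene too. Of the things shaped like the bin, the steel one is meant.

How it is judged:
On the way, in this order (a step that is already met when the one before it is completed fails the run):
1. the air valve is turned fully shut (lever below 0.15 rad), the hood still open (value of joint lever below 0.15 rad and not (value of joint hood below 1 rad)), for 0.2 s.
2. every spent cartridge is in the bin tray, the valve shut (x of cart1_c in the frame of bin between -0.045 and 0.045 m and y of cart1_c in the frame of bin between -0.08 and 0.08 m and z of each of cart1_c, cart2_c in the frame of bin below 0.05 m and x of cart2_c in the frame of bin between -0.045 and 0.045 m and y of cart2_c in the frame of bin between -0.08 and 0.08 m and value of joint lever below 0.15 rad), for 0.2 s.
3. every tray of slides lies flat on the bed, inside the hood's outline, the hood still open and the valve shut (all of step 1 and x of left_tray_c in the frame of bed between -0.026 and 0.024 m and y of left_tray_c in the frame of bed between -0.113 and 0.113 m and z of each of left_tray_c, right_tray_c, front_tray_c in the frame of bed below 0.012 m and angle between each of left_tray_c, right_tray_c, front_tray_c's own z axis and vertical below 0.08 rad and x of right_tray_c in the frame of bed between -0.026 and 0.024 m and y of right_tray_c in the frame of bed between -0.113 and 0.113 m and x of front_tray_c in the frame of bed between -0.026 and 0.024 m and y of front_tray_c in the frame of bed between -0.113 and 0.113 m), for 0.2 s.
4. the hood is fully closed (below 0.05 rad) while the valve is still shut (value of joint hood below 0.05 rad and value of joint lever below 0.15 rad), for 0.2 s.
5. the air valve is fully open (lever above 1.40 rad) (value of joint lever above 1.4 rad and value of joint hood below 0.05 rad), for 0.2 s.
At the end, for the whole second after the job is handed in: all trays flat on the bed (centres within 24 mm of its centre in x, 113 mm in y), hood closed (under 0.05 rad), all cartridges in the bin tray, valve open (over 1.40 rad), stacked boxes moved under 20 mm, bystanders under 30 mm, all at rest (all of step 5 and x of left_tray_c in the frame of bed between -0.026 and 0.024 m and y of left_tray_c in the frame of bed between -0.113 and 0.113 m and z of each of left_tray_c, right_tray_c, front_tray_c in the frame of bed below 0.012 m and angle between each of left_tray_c, right_tray_c, front_tray_c's own z axis and vertical below 0.08 rad and x of right_tray_c in the frame of bed between -0.026 and 0.024 m and y of right_tray_c in the frame of bed between -0.113 and 0.113 m and x of front_tray_c in the frame of bed between -0.026 and 0.024 m and y of front_tray_c in the frame of bed between -0.113 and 0.113 m and x of cart1_c in the frame of bin between -0.045 and 0.045 m and y of cart1_c in the frame of bin between -0.08 and 0.08 m and z of each of cart1_c, cart2_c in the frame of bin below 0.05 m and x of cart2_c in the frame of bin between -0.045 and 0.045 m and y of cart2_c in the frame of bin between -0.08 and 0.08 m and distance of each of left_low_c, left_up_c, right_low_c, right_up_c, front_low_c, front_up_c from where it was at the start of the episode below 0.02 m and distance of each of tipbox, washbottle, tuberack from where it was at the start of the episode below 0.03 m and linear speed of each of left_tray, right_tray, front_tray, cart1, cart2 below 0.02 m/s); the robot touches nothing.
It fails at once if a tray of slides is lifted (more than about 20 mm) or tipped (more than 0.35 rad) (z of any of left_tray_c, right_tray_c, front_tray_c in the frame of bed above 0.03 m or angle between any of left_tray_c, right_tray_c, front_tray_c's own z axis and vertical above 0.35 rad).
It fails at once if a box of the stacks is shifted more than 25 mm (distance of any of left_low_c, left_up_c, right_low_c, right_up_c, front_low_c, front_up_c from where it was at the start of the episode above 0.025 m).
It fails at once if another thing on the bench is shifted more than 40 mm (distance of any of tipbox, washbottle, tuberack from where it was at the start of the episode above 0.04 m).
It fails at once if the hood is slammed (faster than 2.5 rad/s) (velocity of joint hood below -2.5 rad/s).
Of left_tray, right_tray, front_tray only 2 to 3 are there at a start; the rules pass over those that are not, and their reading is None.
Of cart1, cart2 only 1 to 2 are there at a start; the rules pass over those that are not, and their reading is None.
At some moment in a run one of cart1, cart2 may be knocked a few centimetres aside while the robot is not near it.
Once in a run the grip may slacken for a moment while it holds something.
It also fails if it takes over 200 s, if anything falls off the work surface, if the arm or the gripper's body presses on something with over 40 N, if the wrist force passes 120 N, or if a joint passes its speed limit or range.

ROBOT

A 6-joint arm with a two-finger parallel gripper is mounted at the origin on the work surface. World frame = base frame: x ahead of the robot, y to its left, z up, the work surface at z = 0. Lengths are in m, angles in rad, forces in N, time in s.
With the tool pointing down it reaches from about 0.275 to 0.725 m from the base axis. Payload 15.9 kg.
Tool frame: the origin (TCP) lies midway between the tips of the shut fingers; the grasp point (between the pads) lies 19 mm behind it (robot.grip_point_offset is the distance from the TCP to the grasp point, in m); z points along the fingers, y is the line along which they close (so a half turn about z gives the same grasp; the last joint's range is limited). The gripper opens to 85 mm and grips with 20 to 120 N. Pads are 22 mm wide; open, the fingers measure 114 mm over their backs; the gripper's body (76 mm by 85 mm) begins 54 mm behind the grasp point. The pads swing forward as they close: fully open they stand 13 mm farther back than shut.
Start: joints at [-1.134, 0.213, -0.034, 1.323, 0, 1.571], TCP at [0.212, -0.453, 0.231] pointing down, gripper open.
Joint ranges: [-2.98, 2.98], [-0.74, 1.72], [-1.14, 1.35], [-2.1, 2.04], [-1.57, 1.44], [-3.14, 3.14]. Speed limits (rad/s): [1.89, 1.89, 2.39, 2.57, 3.14, 3.14].

INTERFACE

Orientations are given as a unit quaternion [x, y, z, w].
In Python, from bench import robot gives the robot as it stands. Calls block until the motion is done:
- robot.move_to(position, orientation): joint-space move of the TCP to a pose.
- robot.movel(position, rot=None, velocity=0.15): straight line of the TCP; rot=None keeps the orientation; velocity is the mean speed in m/s.
- robot.set_joints(angles): joint-space move.
- robot.ungrasp() and robot.close_gripper(force=None): open the fingers fully, or close them until they stop; force is the grip in N (None keeps the last).
- robot.sleep(seconds).
- robot.ik(position, orientation): joint angles nearest the present ones, or None.
- robot.read_state(): the state.
- robot.read_camera(name): name is "scene" or "top" or "wrist"; returns (picture, depth): 384x512x3 uint8, red, green, blue; 384x512 float32, m along the optical axis (not along the pixel's ray), 0 where there is no reading.
- robot.camera_model(name): a dict with "intrinsics" (3x3 intrinsics, pixels), "world_from_camera" (4x4, takes a point from camera to world coordinates). Camera axes: x right, y down, z forward; pixel columns grow to the right and rows downward; lengths in m; the calibration is good to about 2 mm. The wrist camera is an equidistant fisheye: a pixel r from the principal point sees the ray r / f radians off the axis. A picture is of the moment at which its call begins: read the wrist's pose just before it. camera_model takes no time and is no camera call; for the wrist camera it gives the pose at the moment of the call.
A pose or a line that the arm cannot do raises robot.IKError and nothing moves.
- robot.finish_job(): hands the job in; it is judged then, once.
The state is a dict: "clock": time; "joint_positions": joint angles; "dq": joint speeds; "tau": joint torques, N m; "tool_pos": TCP position; "tcp_rot": TCP orientation; "contact_force": force on the tool from outside, world axes, zero at the start; "torque": the same for the moment, N m; "finger_gap": finger opening in m; "finger_force": force on a finger pad.
Only numpy, scipy, OpenCV 4.12 (cv2) and the standard library are available. Lean on these libraries where they do the work, as an engineer would, in place of code of your own. Each camera call takes 0.05 s, during which the arm holds its last target. There are 200 camera calls.

## Working session

There is one attempt and no reset: what is moved stays moved. The work goes in short steps, each a Python script; the robot and the scene stay as the last script left them, time stands still between calls to the robot, and variables do not carry over. Pictures are saved under pics/ and viewed, at most 14 in all, crops included, and the job is handed in when it is done.

```bash
ls; mkdir -p pics; cat > h.py <<'E'
import numpy as np, cv2
from bench import robot
def snap(n,f=None):
    m=robot.camera_model(n); im,d=robot.read_camera(n)
    if f: cv2.imwrite('pics/'+f,im[:,:,::-1])
    return im,d,m
def cloud(d,m):
    K=np.array(m['intrinsics']);T=np.array(m['world_from_camera'])
    v,u=np.mgrid[:d.shape[0],:d.shape[1]]
    P=np.stack([(u-K[0,2])/K[0,0]*d,(v-K[1,2])/K[1,1]*d,d],-1)
    W=P@T[:3,:3].T+T[:3,3]; W[d==0]=np.nan
    return W
E
python3 - <<'E'
from h import *
for n in('scene','top'):
    im,d,m=snap(n,n+'0.png'); np.savez(n+'0.npz',im=im,d=d,K=m['intrinsics'],T=m['world_from_camera'])
    print(n,np.round(m['intrinsics'],1).tolist(),np.round(m['world_from_camera'],3).tolist(),(d==0).mean())
print(robot.read_state())
E
```

```text
pics
scene [[429.3, 0.0, 255.7], [0.0, 429.3, 184.2], [0.0, 0.0, 1.0]] [[0.526, 0.688, -0.501, 1.127], [0.851, -0.436, 0.294, -0.437], [-0.017, -0.58, -0.814, 1.079], [0.0, 0.0, 0.0, 1.0]] 0.0040435791015625
top [[485.5, 0.0, 254.1], [0.0, 485.5, 191.8], [0.0, 0.0, 1.0]] [[-0.028, -0.99, 0.141, 0.336], [-1.0, 0.026, -0.013, -0.053], [0.01, -0.141, -0.99, 1.493], [0.0, 0.0, 0.0, 1.0]] 0.004094441731770833
{'clock': 0.1, 'joint_positions': array([-1.13400444e+00,  2.13326160e-01, -3.49837640e-02,  1.32354475e+00,
       -1.62146117e-05,  1.57080583e+00]), 'dq': array([ 0.0006985 , -0.00065437,  0.00129204, -0.00220967,  0.00114019,
       -0.00153592]), 'tau': array([-1.32765439e-03, -6.87251115e+01,  4.87803233e+01,  1.22445408e-02,
       -1.73372669e-04, -1.09879156e-06]), 'tool_pos': array([ 0.21137533, -0.4527646 ,  0.23086106]), 'tcp_rot': array([ 9.76247139e-01,  2.16659279e-01, -1.22569759e-04, -5.14845449e-04]), 'contact_force': array([ 0.71443298,  0.17616632, -0.37225367]), 'torque': array([-0.03782786,  0.0083576 ,  0.01721166]), 'finger_force': 0.0, 'finger_gap': 0.08562556853519507}
```

View pics/scene0.png

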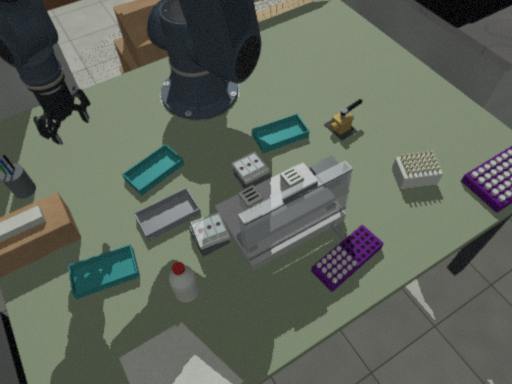

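View pics/top0.png

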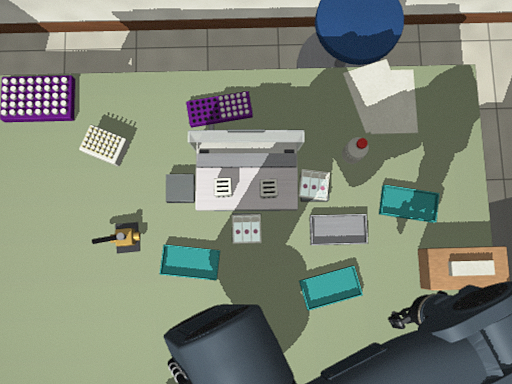

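Top view: the bed is at ~(247,187) with the hood standing open behind it. Cartridges are at (222,187) and (268,188). Trays are on the right stack (315,185) and the front stack (247,229); the left stack (180,187) has no tray. The valve is at (128,237), with its lever pointing image-left (open). Lookalikes for the bin are teal trays at (190,262), (331,286) and (409,202); the steel one at (338,228) is the bin. The purple rack at (37,98) is a decoy of the rack at (220,107).

```bash
python3 - <<'E'
from h import *
z=np.load('top0.npz'); im=z['im'];d=z['d'];W=cloud(d,dict(intrinsics=z['K'],world_from_camera=z['T']))
def box(name,u0,v0,u1,v1,zl,zh,cond=None):
    S=W[v0:v1,u0:u1]; m=(S[...,2]>zl)&(S[...,2]<zh)
    if cond is not None: m&=cond[v0:v1,u0:u1]
    n,l,st,_=cv2.connectedComponentsWithStats(m.astype(np.uint8)); 
    m=l==1+np.argmax(st[1:,4])
    P=S[m]; c,s,a=cv2.minAreaRect((P[:,:2]*1000).astype(np.float32))
    print(name,np.round(c,1),np.round(s,1),round(a,1),'z',np.round(np.nanpercentile(P[:,2],[5,50,95])*1000,1),m.sum())
box('bed',190,160,302,215,.033,.048)
box('manifold',190,140,302,175,.055,.072)
box('cart1',205,170,240,205,.085,.12)
box('cart2',252,170,287,205,.085,.12)
box('rtray',295,160,340,210,.047,.075)
box('ftray',225,208,270,250,.047,.075)
box('left',160,165,196,210,.033,.055)
box('bin',300,200,380,255,.02,.045)
box('lever',85,220,150,260,.068,.1)
box('valve',85,220,150,260,.04,.062)
box('hood',180,120,310,160,.1,.3)
box('washb',335,125,380,170,.02,.25)
box('rack',180,85,260,130,.02,.25)
box('tip',70,110,130,170,.04,.25)
print(np.round(W[[237,237,237,237],[97,110,122,128]]*1000))
np.set_printoptions(suppress=True)
print(np.round(W[125:215:5,247]*1000))
E
```

```text
bed [562.3 -51.5] [309.2 147.1] 89.5 z [34.8 39.6 44.8] 3597
manifold [638.  -52.5] [298.9  42.4] 88.7 z [56.3 61.5 66.6] 1334
cart1 [553.6  18.8] [50.  50.4] 1.9 z [ 93.7  99.5 104.3] 302
cart2 [ 546.  -114.2] [49.8 50.6] 87.8 z [ 93.1  99.4 104.7] 304
rtray [ 559.5 -253.7] [84.2 85.6] 81.1 z [48.9 54.  59.3] 777
ftray [432.7 -48.4] [82.9 83.7] 89.0 z [49.1 53.8 59. ] 788
left [562.7 151.1] [84.7 84.8] 0.2 z [36.1 41.7 46.6] 765
bin [ 424.9 -325.6] [170.8  90.1] 89.8 z [22.2 28.9 34.1] 265
lever [414.8 354.2] [21.  95.4] 6.1 z [73.7 79.9 86.5] 177
valve [418.7 315.4] [50.2 54.3] 4.2 z [42.4 48.7 53.7] 234
hood [670.2 -53.1] [313.3  32.8] 88.6 z [214.9 220.6 234.8] 1478
washb [ 657.2 -379. ] [63.5 55.2] 38.9 z [ 34.5 101.9 151.1] 499
rack [812.5  28.3] [ 83.7 199.4] 8.7 z [24.3 30.1 39. ] 1611
tip [701.3 382. ] [124.2  86.1] 66.4 z [47.8 55.4 76.5] 1113
[[421. 411.  -1.]
 [415. 347.  84.]
 [ nan  nan  nan]
 [416. 303.  51.]]
[[761. -57.   4.]
 [681. -56. 236.]
 [672. -55. 217.]
 [658. -55. 219.]
 [689. -55.  36.]
 [673. -55.  34.]
 [652. -54.  58.]
 [636. -54.  61.]
 [621. -53.  61.]
 [609. -53.  45.]
 [594. -53.  40.]
 [578. -52.  45.]
 [564. -52.  38.]
 [549. -51.  34.]
 [533. -51.  40.]
 [519. -51.  34.]
 [502. -50.  43.]
 [490. -50.  21.]]
```

```bash
python3 - <<'E'
import cv2
a=cv2.imread('pics/top0.png')[120:275,75:385]; cv2.imwrite('pics/c1.png',cv2.resize(a,None,fx=2.55,fy=2.55,interpolation=cv2.INTER_CUBIC))
E
```

```text
(no output)
```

View pics/c1.png

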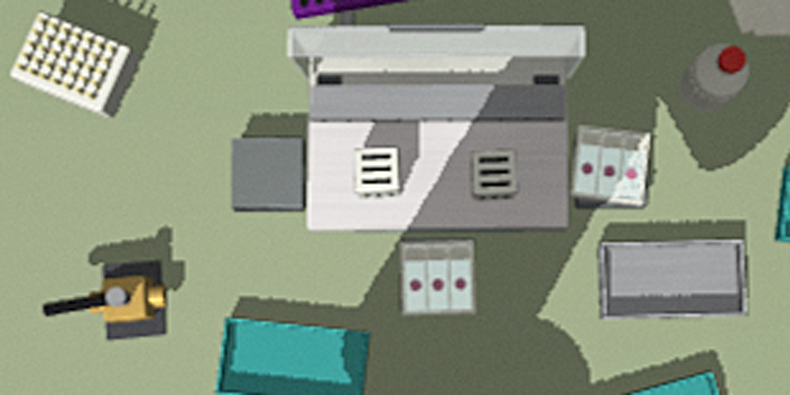

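The crop confirms the choices: steel bin on the right, valve lever open (pointing +y), two cartridges on the bed, trays on the right and front stacks. First I shut the valve.

```bash
cat >> h.py <<'E'
def q(adeg):
    a=np.radians(adeg)/2; return [np.cos(a),np.sin(a),0,0]
AX=np.array([.4188,.3165]); LYAW=6.1
def lever(phi,side,r=.066,over=0):  # phi deg world; side=-1: pusher on cw side (pushes ccw)
    p=np.radians(phi); u=np.array([np.cos(p),np.sin(p)]); n=np.array([-u[1],u[0]])
    return AX+r*u+side*(.007+.011-over)*n
def st():
    s=robot.read_state(); return np.round(s['tool_pos'],3),np.round(s['contact_force'],1),round(s['finger_gap'],4),round(s['clock'],1)
def box(W,name,u0,v0,u1,v1,zl,zh):
    S=W[v0:v1,u0:u1]; m=(S[...,2]>zl)&(S[...,2]<zh)
    n,l,t,_=cv2.connectedComponentsWithStats(m.astype(np.uint8))
    if n<2: print(name,'none'); return
    P=S[l==1+np.argmax(t[1:,4])]; c,s,a=cv2.minAreaRect((P[:,:2]*1000).astype(np.float32))
    print(name,np.round(c,1),np.round(s,1),round(a,1),'z',np.round(np.median(P[:,2])*1000,1),len(P)); return c,s,a
E
python3 - <<'E'
from h import *
robot.close_gripper()
p=lever(96-22,-1); robot.move_to([*p,.2],q(6)); robot.movel([*p,.064])
for phi in range(90,190,8):
    a=min(phi,187)
    robot.movel([*lever(a,-1),.064],q(a-90),velocity=.08)
    print(a,*st()[:2])
E
```

```text
90 [0.437 0.383 0.065] [ 0.5 -0.  -0.1]
98 [0.428 0.384 0.064] [1.1 0.3 0.9]
106 [0.418 0.385 0.064] [ 0.5 -0.5 -0.3]
114 [0.409 0.384 0.064] [-0.1  0.4  0.4]
122 [0.399 0.382 0.064] [ 1.3 -0.2 -0.3]
130 [0.39  0.379 0.064] [0.  0.  0.3]Traceback (most recent call last):
  File "<stdin>", line 6, in <module>
bench.IKError: the arm cannot follow that straight line within its joint ranges
```

```bash
python3 - <<'E'
from h import *
print(np.round(robot.read_state()['joint_positions'],2))
for a in (40,48,-132): 
    r=robot.ik([*lever(138,-1),.064],q(a)); print(a,None if r is None else np.round(r,2))
robot.move_to([*lever(130,-1),.2],q(20)); print(np.round(robot.read_state()['joint_positions'],2))
robot.move_to([.45,.1,.25],q(90))
im,d,m=snap('top','t1.png'); W=cloud(d,m); print(box(W,'lever',85,200,160,280,.068,.1))
E
```

```text
[ 0.77  0.39 -0.23  0.95  0.   -3.06]
40 [ 0.78  0.37 -0.25  0.94  0.   -3.06]
48 [ 0.78  0.37 -0.25  0.94  0.    3.08]
-132 [ 0.78  0.37 -0.25  0.94  0.   -0.06]
[ 0.77  0.31  0.02  1.28 -0.   -2.72]
lever [385.8 353.2] [15.6 72.4] 43.2 z 78.4 131
((385.7823486328125, 353.1976318359375), (15.614130020141602, 72.35614013671875), 43.180171966552734)
```

```bash
python3 - <<'E'
from h import *
p=lever(116,-1); robot.move_to([*p,.2],q(-150)); robot.movel([*p,.064])
for a in [124,132,140,148,156,164,172,180,185,188]:
    robot.movel([*lever(a,-1),.064],q(a-270),velocity=.08)
print(*st())
robot.movel([*lever(184,-1,over=-.01),.064]);robot.movel([*lever(184,-1,over=-.01),.2],velocity=.3)
robot.ungrasp()
robot.move_to([.45,.1,.25],q(90))
im,d,m=snap('top','t2.png'); W=cloud(d,m); box(W,'lever',85,200,160,290,.068,.1)
box(W,'cart1',195,160,243,210,.085,.12);box(W,'cart2',247,160,297,210,.085,.12);print(st())
E
```

```text
[0.352 0.332 0.065] [ -3.4  49.9 -21.4] -0.0 16.9
lever [354.8 316.3] [44.4 13. ] 18.6 z 78.9 52
cart1 [554.4  19.4] [50.2 51.9] 89.8 z 99.4 299
cart2 [ 546.  -114.2] [49.7 50.6] 87.8 z 99.8 303
(array([0.45, 0.1 , 0.25]), array([ 0.1,  0.2, -0. ]), 0.0851, 20.9)
```

View pics/t2.png

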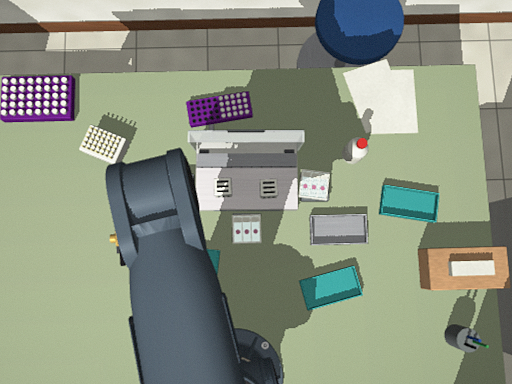

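```bash
cat >> h.py <<'E'
BIN=np.array([.4249,-.3256])
def pick(x,y,a):
    robot.move_to([x,y,.2],q(a)); robot.movel([x,y,.066],velocity=.12)
    robot.close_gripper(40); print('grip',st()); robot.movel([x,y,.18],velocity=.12); print('lift',st())
def place(x,y,a=90):
    robot.move_to([x,y,.18],q(a)); print('over',st()); robot.movel([x,y,.036],velocity=.1); print('down',st())
    robot.ungrasp(); robot.movel([x,y,.2],velocity=.2)
E
python3 - <<'E'
from h import *
pick(.546,-.1142,88); place(BIN[0],BIN[1]-.038)
robot.move_to([.3,-.35,.3],q(60))
im,d,m=snap('top','t3.png'); W=cloud(d,m); box(W,'lever',85,200,160,290,.068,.1)
box(W,'cart1',195,160,243,210,.085,.12);box(W,'cart2 bin',300,200,380,255,.05,.09);print(st())
E
```

```text
grip (array([ 0.546, -0.114,  0.067]), array([-1.9, -0.3,  7.6]), 0.0499, 23.5)
lift (array([ 0.546, -0.114,  0.179]), array([ 0.1, -0.1, -1.8]), 0.0495, 24.6)
over (array([ 0.425, -0.363,  0.18 ]), array([ 0.8,  0.3, -1.7]), 0.0501, 25.7)
down (array([ 0.425, -0.364,  0.037]), array([ 0.4, -0.4,  0.2]), 0.0496, 27.3)
lever [381.5 316.3] [94.8 21.9] 1.2 z 79.0 194
cart1 [554.  19.] [50.8 50.5] 1.6 z 99.4 302
cart2 bin [ 425.1 -363.9] [50.2 50.5] 3.2 z 64.0 301
(array([ 0.3  , -0.35 ,  0.299]), array([-0. ,  0.5, -0.6]), 0.0853, 29.4)
```

```bash
python3 - <<'E'
from h import *
pick(.554,.0192,91); place(BIN[0],BIN[1]+.038)
robot.move_to([.3,-.35,.3],q(60))
im,d,m=snap('top','t4.png'); W=cloud(d,m)
box(W,'bed',190,160,302,215,.033,.048)
box(W,'bin carts',300,200,340,255,.05,.09);box(W,'bin carts',339,200,380,255,.05,.09)
box(W,'rtray',298,160,340,210,.047,.075);box(W,'ftray',225,208,270,250,.047,.075)
box(W,'manif',190,140,302,175,.055,.072);print(st())
E
```

```text
grip (array([0.554, 0.019, 0.066]), array([-1.9, -0.6,  6.3]), 0.0496, 32.8)
lift (array([0.554, 0.019, 0.179]), array([ 0.3,  0.1, -2.2]), 0.05, 33.9)
over (array([ 0.425, -0.287,  0.18 ]), array([-0.4,  0.4, -1.6]), 0.0494, 35.2)
down (array([ 0.425, -0.288,  0.036]), array([-1.2,  0.5, -0.3]), 0.0495, 36.8)
bed [562.3 -51.3] [308.8 146.1] 89.2 z 39.6 4258
bin carts [ 425.6 -287.7] [50.9 50.4] 0.8 z 63.6 296
bin carts [ 425.  -364.5] [50.5 51.3] 4.4 z 63.6 301
rtray [ 559.3 -254.2] [85.7 85.1] 81.2 z 54.0 781
ftray [434.4 -48.5] [82.9 86.9] 88.7 z 53.9 784
manif [638.4 -52.6] [298.9  41.7] 88.8 z 61.4 1337
(array([ 0.301, -0.349,  0.299]), array([ 0.1,  0.4, -0.1]), 0.0854, 38.9)
```

View pics/t4.png

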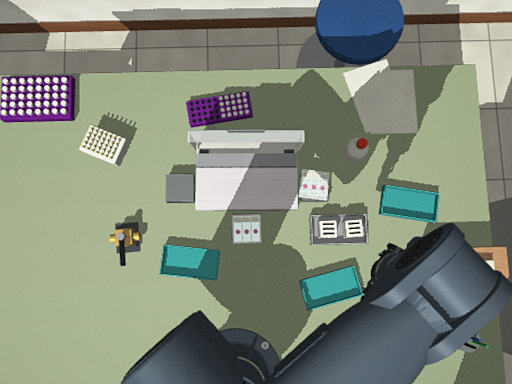

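```bash
python3 - <<'E'
from h import *
robot.close_gripper()
robot.move_to([.5595,-.325,.2],q(89)); robot.movel([.5595,-.325,.046],velocity=.12)
robot.movel([.5595,-.24,.046],velocity=.05); print(st())
robot.movel([.5595,-.325,.046]) if 0 else None
im,d,m=snap('top'); W=cloud(d,m); box(W,'rtray',260,160,340,210,.047,.0585)
robot.movel([.5595,-.2025,.046],velocity=.05); print(st())
robot.movel([.5595,-.25,.047]); robot.movel([.5595,-.25,.2],velocity=.2)
robot.move_to([.3,-.35,.3],q(60))
im,d,m=snap('top','t5.png'); W=cloud(d,m)
box(W,'rtray',240,170,305,210,.047,.075);box(W,'ftray',225,208,270,250,.047,.075);box(W,'rbox',302,165,340,215,.03,.046);print(st())
E
```

```text
(array([ 0.56 , -0.24 ,  0.046]), array([ 0.4, -0.3,  0.6]), -0.0001, 44.1)
rtray [ 562.9 -158.4] [47.6 93.7] 57.7 z 52.5 268
(array([ 0.56 , -0.203,  0.046]), array([ 0.5,  0. , -0.4]), -0.0, 45.0)
rtray [ 552.  -150.9] [85.6 84. ] 1.8 z 52.1 727
ftray [432.7 -48.4] [83.1 83.4] 88.7 z 53.2 793
rbox [ 556.9 -258.9] [82.8 84.4] 88.4 z 41.4 704
(array([ 0.301, -0.35 ,  0.299]), array([ 0.9,  0.4, -0.1]), 0.0, 47.6)
```

View pics/t5.png

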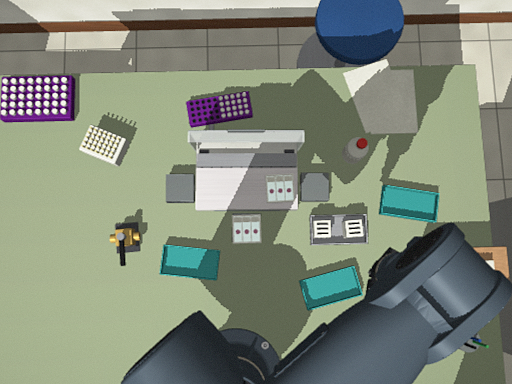

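The right tray lies flat on the bed at (280,188) and its stack stayed in place at (315,187). Next is the front tray.

```bash
python3 - <<'E'
from h import *
robot.move_to([.362,-.048,.2],q(179)); robot.movel([.362,-.048,.046],velocity=.12)
robot.movel([.502,-.048,.046],velocity=.05); print(st())
robot.movel([.45,-.048,.047]); robot.movel([.45,-.048,.2],velocity=.2)
robot.move_to([.3,-.35,.3],q(60))
im,d,m=snap('top','t6.png'); W=cloud(d,m)
box(W,'rtray',263,170,305,210,.047,.058);box(W,'ftray',220,170,262,210,.047,.058);box(W,'fbox',225,210,270,250,.03,.046)
box(W,'lever',85,200,160,290,.068,.1);box(W,'hoodtop',180,120,310,160,.2,.3);print(st())
Z=W[120:165,:,2]; i=np.nanargmax(np.where(np.isfinite(Z[:,215:280]),Z[:,215:280],-1)); r,c=divmod(i,65); print('lip',W[120+r,215+c])
im,d,m=snap('scene','s6.png'); W=cloud(d,m); S=W[150:260,215:360].reshape(-1,3); S=S[(S[:,2]>.1)&(S[:,2]<.3)&(S[:,0]>.6)]
for zz in np.arange(.1,.28,.02):
    k=S[abs(S[:,2]-zz)<.01]; print(round(zz,2),np.round(np.percentile(k[:,0],[5,50,95]),3) if len(k) else '')
E
```

```text
(array([ 0.502, -0.048,  0.046]), array([ 0.4, -0.9, -1. ]), 0.0002, 53.2)
rtray [ 553.5 -151. ] [88.3 83.8] 1.6 z 51.8 698
ftray [553.3 -50. ] [86.9 85.6] 89.0 z 51.9 686
fbox [437.1 -47. ] [81.2 83.7] 88.4 z 41.3 711
lever [381.5 315.6] [95.  21.4] 2.4 z 79.9 192
hoodtop [670.1 -52.8] [313.   32.4] 88.5 z 220.5 1432
(array([ 0.3  , -0.349,  0.3  ]), array([-0.4,  0.5,  0.4]), 0.0002, 56.0)
lip [ 0.67872627 -0.06898543  0.24328318]
0.1 [0.688 0.692 0.696]
0.12 [0.687 0.691 0.695]
0.14 [0.684 0.689 0.693]
0.16 [0.683 0.688 0.691]
0.18 [0.682 0.686 0.69 ]
0.2 [0.68  0.684 0.688]
0.22 [0.653 0.67  0.686]
0.24 [0.677 0.681 0.684]
0.26
```

View pics/t6.png

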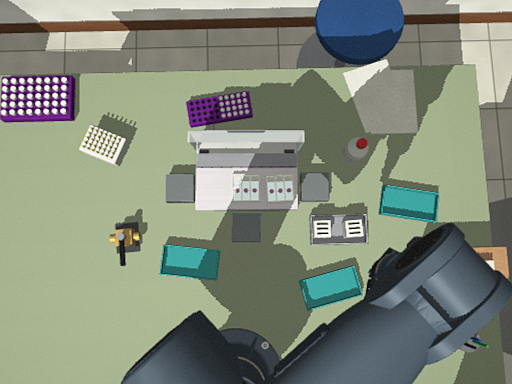

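View pics/s6.png

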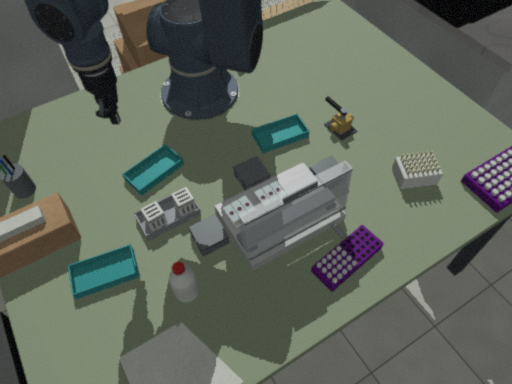

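Both trays are flat on the bed at (246,188) and (280,188), stacks unmoved and the valve shut. Hood is at about 1.49 rad. Next I plan the hood arc with the fingertips behind the outer face.

```bash
cat > hood.py <<'E'
from h import *
H=np.array([.667,.042]); S=.165; Y=-.052
def hp(th,gap=0):
    d=np.array([-np.cos(th),np.sin(th)]); o=np.array([np.sin(th),np.cos(th)])
    x,z=H+S*d+(.032+gap)*o; return [x+.0105,Y,z]
E
python3 - <<'E'
from hood import *
p=hp(1.49,.015); Q=q(179); print(p)
P=[[.58,Y,.33],[p[0],Y,.33],p]
for a in P:
    r=robot.ik(a,Q); print(None if r is None else np.round(r,2))
if all(robot.ik(a,Q) is not None for a in P):
    robot.move_to(P[0],Q); robot.movel(P[1],velocity=.15); robot.movel(P[2],velocity=.08); print(st())
    for th in np.arange(1.5,-.001,-.1):
        robot.movel(hp(th),velocity=.09); print(round(th,2),*st()[:2])
        if max(abs(st()[1]))>30: break
E
```

```text
[np.float64(0.7110297803509856), -0.052, np.float64(0.21025502616449432)]
[-0.09  0.41  0.49  1.65  0.   -0.07]
None
[-0.07  0.71  0.68  1.54  0.   -0.06]
```

```bash
python3 - <<'E'
from hood import *
p=hp(1.49,.012); Q=q(179)
for z in (.31,.29,.28,.27,.26): print(z,robot.ik([p[0],Y,z],Q) is not None)
z=.27
if robot.ik([p[0],Y,z],Q) is not None:
    robot.move_to([.58,Y,.3],Q); robot.movel([p[0],Y,z],velocity=.12); print(st()); robot.movel(p,velocity=.08); print(st())
    for th in np.arange(1.5,-.001,-.1):
        robot.movel(hp(th),velocity=.09); s=st(); print(round(th,2),*s[:2])
        if max(abs(s[1]))>30: break
E
```

```text
0.31 True
0.29 True
0.28 True
0.27 True
0.26 True
(array([ 0.708, -0.052,  0.27 ]), array([-1.1,  0.4,  0.4]), -0.0002, 58.8)
(array([ 0.708, -0.052,  0.211]), array([-0.9, -0.3,  0.4]), -0.0002, 59.7)
1.5 [ 0.698 -0.052  0.21 ] [0.5 0.3 1.1]
1.4 [ 0.681 -0.052  0.211] [0.6 0.4 0.7]
1.3 [ 0.664 -0.052  0.21 ] [-0.5  0.5 -0.4]
1.2 [ 0.648 -0.052  0.207] [-0.3 -0.5 -0.4]
1.1 [ 0.632 -0.052  0.204] [0.2 0.3 0.6]
1.0 [ 0.616 -0.052  0.198] [-0.7  0.3 -0.3]
0.9 [ 0.6   -0.052  0.191] [0.5 0.3 0.1]
0.8 [ 0.586 -0.052  0.183] [ 0.  -0.5  0.4]
0.7 [ 0.572 -0.052  0.173] [-0.3  0.5  1.1]
0.6 [ 0.56  -0.052  0.162] [ 1.1 -0.2  0.7]
0.5 [ 0.548 -0.052  0.15 ] [ 0.3  0.7 -0.3]
0.4 [ 0.538 -0.052  0.136] [-0.8 -0.9  1. ]
0.3 [ 0.529 -0.052  0.122] [ 0.1 -0.4 -0.4]
0.2 [ 0.522 -0.052  0.106] [ 0.2 -1.4 -0.2]
0.1 [ 0.516 -0.052  0.09 ] [0.8 0.8 1.1]
-0.0 [ 0.513 -0.052  0.074] [ 0.4 -0.8  0.1]
```

```bash
python3 - <<'E'
from hood import *
p=hp(0)
for dz in (.001,.002,.003,.004,.005,.006):
    robot.movel([p[0],Y,p[2]-dz],velocity=.02); s=st(); print(dz,s)
    if s[1][2]>8: break
robot.sleep(.3); robot.movel([p[0],Y,.2],velocity=.15); robot.move_to([.3,-.3,.3],q(60))
im,d,m=snap('top','t7.png'); W=cloud(d,m); box(W,'hood',180,140,310,225,.06,.09)
S=W[150:225,195:300].reshape(-1,3); S=S[(S[:,2]>.06)&(S[:,2]<.12)]
A=np.c_[S[:,:2]-[.557,-.05],np.ones(len(S))]; print(np.linalg.lstsq(A,S[:,2],rcond=None)[0],st())
E
```

```text
0.001 (array([ 0.513, -0.052,  0.074]), array([-4.6,  0.1, 16.9]), -0.0002, 65.2)
hood [567.8 -51.3] [312.6 187. ] 89.2 z 73.6 6158
[ 0.00132775 -0.00152939  0.07360781] (array([ 0.3  , -0.3  ,  0.299]), array([ 0.9,  0.5, -0.6]), -0.0002, 67.9)
```

View pics/t7.png

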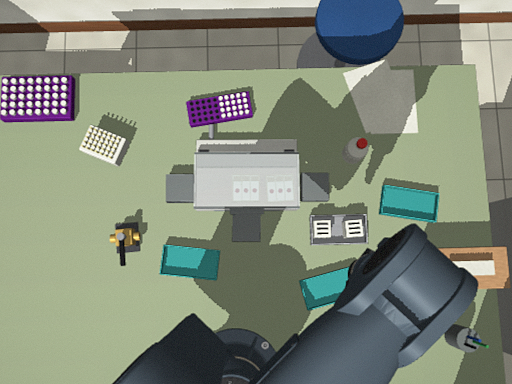

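The hood is closed (tilt 0.001 rad) over both trays. Next I open the valve.

```bash
python3 - <<'E'
from h import *
p=lever(184,1,over=-.015); robot.move_to([*p,.2],q(-86)); robot.movel([*p,.064])
for a in [182,174,166,158,150,142,134,126,118,110,104,100,98,97,96,95,94,93,92]:
    robot.movel([*lever(a,1),.064],q(a-270),velocity=.06); s=st()
    if a<99: print(a,s[1])
    if np.linalg.norm(s[1])>12: break
e=lever(a,1,over=-.015); robot.movel([*e,.064]); robot.movel([*e,.2],velocity=.2)
robot.move_to([.3,-.3,.3],q(60))
im,d,m=snap('top','t8.png'); W=cloud(d,m); box(W,'lever',85,200,160,290,.068,.1); box(W,'hood',180,140,310,225,.06,.09)
box(W,'c',300,200,340,255,.05,.09);box(W,'c',339,200,380,255,.05,.09);print(st())
E
```

```text
98 [-0.2 -0.2  0.4]
97 [-0.9 -1.4  1.3]
96 [-1.8 -1.1  0.7]
95 [-0.6 -0.2 -0. ]
94 [-3.8 -1.8  1.5]
93 [-11.5  -1.8   5.8]
lever [418.  353.8] [20.3 93.7] 1.1 z 79.9 176
hood [567.4 -51. ] [313.2 186.8] 89.4 z 73.7 6168
c [ 426.  -270.9] [50.3 48. ] 89.7 z 63.7 293
c [ 424.9 -364. ] [50.  52.1] 3.8 z 63.6 301
(array([ 0.3, -0.3,  0.3]), array([ 0.6, -0.3, -0.4]), 0.0001, 79.9)
```

View pics/t8.png

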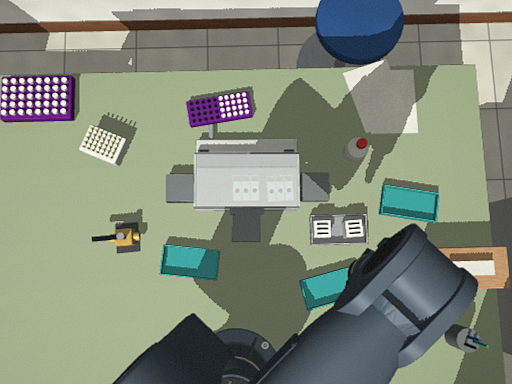

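The lever points image-left at its open stop, and the hood is closed. One cartridge was nudged but is still inside the bin. I'm handing the job in.

```bash
python3 -c "
from h import *
print(robot.finish_job())"
```

```text
the job is handed in; nothing more can be done
None
```

The dryer is set up and started, and the job is handed in; it returned no verdict. Both cartridges are in the steel bin, both trays (the left stack had none) lie flat on the bed under the closed hood, and the air valve is at its open stop.

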